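# Key the ejector disc onto the vegetable cutter

### The job

The white ejector disc sits loosely on the spindle of the vegetable cutter, with the notch in its rim turned away from the machine's drive pin. Push the disc's fin round with a fingertip until the notch is over the pin, then press the middle of the disc down until it is fully home on the machine, and leave it there. Do not pinch the fin or lift the disc, and leave everything else where it stands.

Things in the scene. Friction and masses are not known exactly. Their poses are not given: they have to be found in the camera images.
- cutter: vegetable cutter, hopper off, fixed: 260 x 260 mm metal housing, deck 80 mm up. Origin on the table under its middle, z up; the vertical spindle axis runs through it; x points to the drive pin. On the deck stand a spindle socket and a metal seat ring (92 mm across, top 106 mm above the table) where the disc finally sits; inside it a stiff black rubber collar holds the disc 10 mm higher at first.
- pin (a point): fixed drive pin, dark steel, 10 mm wide: the middle of the top of its tooth, 74 mm from the spindle axis, 114 mm above the table. The tooth reaches from 64 to 100 mm from the axis, so it lies partly under the disc; outside the rim a post (90 to 100 mm from the axis, up to 138 mm above the table) shows where it is.
- disc: loose white plastic ejector disc, 168 mm across, plate 8 mm thick, 0.35 kg, centred by a stub in the spindle socket; turns both ways with light friction, stays where left. Origin: middle of the plate's underside, z up, 116 mm above the table at first, 106 mm when home. x points to its rim notch, -x to its fin. At first the notch is 0.5 to 2.2 rad counterclockwise (from above) of the pin.
- notch (a point): middle of the disc's rim notch (18 mm wide, from 60 mm radius out to the rim), 74 mm from the disc's middle, level with the plate's underside. It is over the pin when the disc is turned right, to about 3 degrees either way. Until then the plate stands 2 mm above the pin's tooth.
- boss (a point): middle of the top of the disc's flat round boss (56 mm across, 5 mm above the plate, 13 mm above its underside): the place to press. With the notch over the pin a push of about 8 N moves the disc 10 mm down against the collar's friction and it stays down; otherwise the pin stops it after 2 mm. 10 to 20 N is a fair push.
- fin_left: the face, on the disc's -y side, of its upright radial fin (from 32 to 78 mm radius, 10 mm thick, top 32 mm above the plate's underside). This face is a 46 x 3 x 20 mm slab, axes as the disc's; origin at the middle of its foot on the plate, 55 mm from the disc's middle. A push on it along the disc's +y turns the disc clockwise seen from above.
- fin_right: the face of the disc's fin on the disc's +y side, alike; a push on it along the disc's -y turns the disc counterclockwise seen from above
- collar (a joint): how far the rubber collar under the disc has been pressed down, m: 0 at the start, 0.010 when the disc is fully home
- nut: bystander: black plastic retaining nut with two wings, 46 mm across, 26 mm tall, standing on a rear corner of the machine's deck; origin at its underside
- pusher: bystander: grey plastic pusher, 56 mm wide, 140 mm tall, standing beside the machine; origin at its underside
- jar: bystander: clear jar with white lid, 68 mm wide, 100 mm tall, standing beside the machine; origin at its underside
- bottle: bystander: grey bottle with white cap, 60 mm wide, 150 mm tall, on the left of the table; origin at its underside
- pan: bystander: open steel pan 170 x 110 x 65 mm, on the right of the table; origin at its underside
- bowl: bystander: white bowl, 120 mm wide, 55 mm tall, on the right of the table; origin at its underside
- brush: bystander: hand brush lying on the table at the left, nearer the robot than the machine
Not all that is in view belongs to the job. What is shaped like the disc but brown or red is not meant.

How it is judged:
At the end, for the whole second after the job is handed in: The disc is home on the seat ring and at rest: its underside within 2.5 mm of the seat height (106 mm), level to 0.04 rad, the collar pressed down more than 7.5 mm, and the notch's point within 6 mm horizontally of the pin's (horizontal distance between notch and pin below 0.006 m and z of disc in the frame of cutter between 0.102 and 0.1085 m and angle between disc's own z axis and vertical below 0.04 rad and value of joint collar above 0.0075 m and linear speed of disc below 0.01 m/s); the robot touches nothing.
It fails at once if the disc is lifted more than 6 mm off its collar (z of disc in the frame of cutter above 0.122 m).
It fails at once if the fin is pinched (both faces squeezed at once with more than 2 N) (contact force between the fingers and fin_left above 2 N and contact force between the fingers and fin_right above 2 N).
It fails at once if another thing (nut, pusher, jar, bottle, pan, bowl, brush) is moved more than 30 mm or tipped over (distance of any of nut, pusher, jar, bottle, pan, bowl, brush from where it was at the start of the episode above 0.03 m or angle between any of nut, pusher, jar, bottle, pan, bowl's own z axis and vertical above 0.5 rad).
It also fails if it takes over 54 s, if anything falls off the work surface, if the arm or the gripper's body presses on something with over 40 N, if the wrist force passes 120 N, or if a joint passes its speed limit or range.

### The arm

A 6-joint arm with a two-finger parallel gripper is mounted at the origin on the work surface. World frame = base frame: x ahead of the robot, y to its left, z up, the work surface at z = 0. Lengths are in m, angles in rad, forces in N, time in s.
With the tool pointing down it reaches from about 0.425 to 0.95 m from the base axis. Payload 3.5 kg.
Tool frame: the origin (TCP) lies at the very end of the fingers, on their centre line; the grasp point (between the pads) lies 19 mm behind it; z points along the fingers, y is the direction in which the jaws open and shut (so a half turn about z gives the same grasp; the last joint's range is limited). The gripper opens to 85 mm and grips with 20 to 120 N. Pads are 22 mm wide; open, the fingers measure 114 mm over their backs; the gripper's body (76 mm by 85 mm) begins 54 mm behind the grasp point. The pads swing forward as they close: fully open they stand 13 mm farther back than shut.
Start: joints at [1.019, 0.286, 1.577, -0, 1.279, -0.15], TCP at [0.264, 0.621, 0.211] pointing down, gripper open.
Joint ranges: [-2.77, 2.77], [-0.9, 2.22], [0.21, 2.48], [-1.53, 4.67], [0.24, 2.81], [-2.84, 2.84]. Speed limits (rad/s): [2.79, 2.79, 3.14, 3.14, 3.14, 3.14].

### API

Orientations are given as a unit quaternion [x, y, z, w].
In Python, from plant import get_state, read_camera, sign_off gives the robot as it stands.
- The arm moves only by the tool step_arm, never from a script. Its argument "targets" is a list that holds one entry, the list of rows, each a list of 5 numbers: the opening, from 0 (shut) to 1 (fully open), then the shift along the tool's x, y, z each as a share of 4 cm, from -1 to 1, then the turn about the tool's z as a share of 5 degrees, from -1 to 1. A call has 1 to 10 rows; each row shifts and turns the commanded pose from where the row before left it, along the tool's axes as they then stand; what a row does not reach is not made up. A row lasts 1/12 s, in which the tool goes at most 41.7 mm and 7.16 degrees, less where a joint would pass 70% of its speed; a pose out of reach is approached as far as the arm can. A call with a number of a shift or a turn outside -1 to 1 is refused whole. A call with a gripper value outside its range is refused whole. The fingers move at their own pace and stop on an object; "squeeze" is the grip in N (left out, the last holds). Time passes only in rows, so rows that do not move let the fingers close. It gives the time, the measured TCP pose, the force and the opening at its end, in the units of the state.
- get_state(): the state, without advancing time (a new reading comes with each control period).
- read_camera(name): name is "side" or "top"; returns a dict with "pixels" (400x640x3 uint8, red, green, blue), "range_z" (400x640 float32, m along the optical axis (not along the pixel's ray), 0 where there is no reading), "mtx" (3x3 intrinsics, pixels), "k1" (the pictures are not rectified: a ray, as slopes to the right and down, at radius r is drawn at 1 + k1 r^2 times it, then the intrinsics apply), "rvec" (rotation vector, rad) and "tvec" (3), from world to camera coordinates, as OpenCV has them. Camera axes: x right, y down, z forward; pixel columns grow to the right and rows downward; lengths in m; the calibration is good to about 2 mm. A picture is of the moment at which its call begins.
- sign_off(): hands the job in, once; it reports no verdict.
The state is a dict: "time": time; "qpos": joint angles; "dq": joint speeds; "joint_efforts": joint torques, N m; "eef_pos": TCP position; "tcp_rot": TCP orientation; "contact_force": force on the tool from outside, world axes, zero at the start; "wrist_torque": the same for the moment, N m; "opening": opening from 0.0 (shut) to 1.0 (fully open).
Only numpy, scipy, OpenCV 4.12 (cv2) and the standard library are available. Lean on these libraries where they do the work, as an engineer would, in place of code of your own. Each camera call takes 0.05 s, during which the arm holds its last target.

## Working session

There is one attempt and no reset: what is moved stays moved. The work goes in short steps, Python scripts to look and compute and a tool call to move; the robot and the scene stay as the last step left them, time stands still between calls to the robot, and variables do not carry over. Pictures are saved under pics/ and viewed, and the job is handed in when it is done.

Besides the shell and the picture viewer there is one more tool, called after "Call:" as name(argument=value, ...), one argument or row to a line, values as JSON. step_arm: Moves the arm, as the interface text tells. Shift numbers are shares of 4 cm and turn numbers shares of 5 degrees, none past 1 either way. Its arguments: {"type":"object","properties":{"targets":{"type":"array"},"squeeze":{"type":"number"}},"required":["targets"]}

```bash
mkdir -p pics; ls
python3 - <<'E'
from plant import *
import cv2,json
s=get_state();print(s)
for n in("top","side"):
    c=read_camera(n);cv2.imwrite(f"pics/{n}0.png",c["pixels"][:,:,::-1])
    print(n,c["mtx"],c["k1"],c["rvec"],c["tvec"])
E
```

```text
pics
{'time': 0.0, 'qpos': array([ 1.01899592e+00,  2.87198276e-01,  1.57817542e+00, -3.14915415e-05,
        1.27862739e+00, -1.50000790e-01]), 'dq': array([-0.00104684,  0.0008724 , -0.00123495, -0.00097316, -0.00148535,
       -0.00028527]), 'joint_efforts': array([-1.43888552e-03, -4.05975473e+01, -2.92627877e+01, -1.83767484e-04,
        5.76975028e-03,  5.02339034e-06]), 'eef_pos': array([0.26357806, 0.62063526, 0.20912637]), 'tcp_rot': array([ 1.99546518e-01,  9.79887614e-01, -1.13601901e-03, -3.99788002e-04]), 'contact_force': array([ 0.49198869, -0.11269002, -0.53446728]), 'wrist_torque': array([-0.0080701 ,  0.04404511, -0.0226316 ]), 'opening': 0.9978898551810036}
top [[417.22313471   0.         323.31708924]
 [  0.         417.22313471 199.338416  ]
 [  0.           0.           1.        ]] -0.06652304696641936 [ 2.11925868 -2.12217202  0.18166141] [0.01172555 0.51942683 1.52400554]
side [[467.54813675   0.         319.02873683]
 [  0.         467.54813675 199.82346351]
 [  0.           0.           1.        ]] -0.046745073389742896 [ 2.17670558 -0.69351776  0.33429681] [-0.42114276  0.28601129  1.28166068]
```

View pics/top0.png

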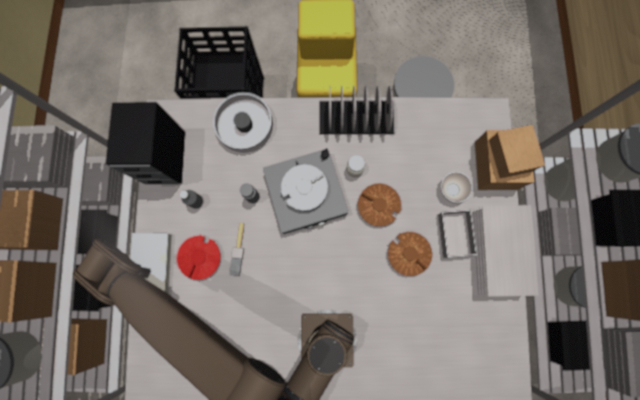

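View pics/side0.png

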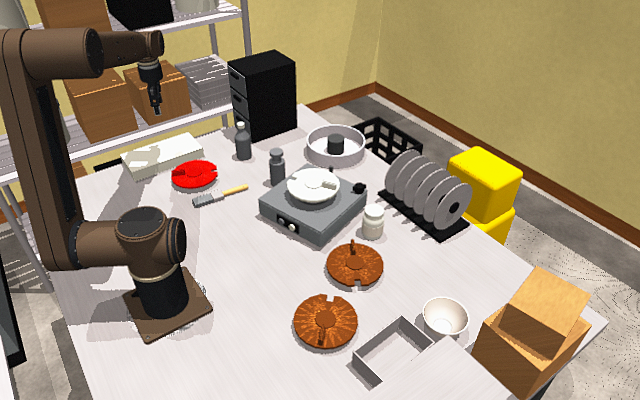

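```bash
cat > h.py <<'E'
import numpy as np,cv2
from plant import *
def ray(c,uv):
    K=c["mtx"];k=c["k1"]
    D=np.array([k,0,0,0,0.])
    p=cv2.undistortPoints(np.array(uv,float).reshape(-1,1,2),K,D,criteria=(3,50,1e-10)) if False else cv2.undistortPoints(np.array(uv,float).reshape(-1,1,2),K,D)
    p=p.reshape(-1,2);R=cv2.Rodrigues(np.array(c["rvec"]))[0];t=np.array(c["tvec"]).ravel()
    d=np.c_[p,np.ones(len(p))]@R
    return -R.T@t,d
def onplane(c,uv,z):
    o,d=ray(c,uv);s=(z-o[2])/d[:,2];return o+d*s[:,None]
def proj(c,P):
    return cv2.projectPoints(np.array(P,float).reshape(-1,1,3),np.array(c["rvec"],float),np.array(c["tvec"],float),c["mtx"],np.array([c["k1"],0,0,0,0.]))[0].reshape(-1,2)
def cloud(c):
    H,W=c["range_z"].shape
    v,u=np.mgrid[:H,:W];o,d=ray(c,np.c_[u.ravel(),v.ravel()])
    return (o+d*c["range_z"].ravel()[:,None]).reshape(H,W,3)
E
python3 - <<'E'
from h import *
c=read_camera("top");im=c["pixels"][:,:,::-1]
cv2.imwrite("pics/t1.png",cv2.resize(im[140:245,255:375],None,fx=5.7,fy=5.7,interpolation=cv2.INTER_CUBIC))
P=cloud(c);Z=P[...,2]
print((Z[150:230:4,260:352:4]*1000).astype(int))
c=read_camera("side");im=c["pixels"][:,:,::-1]
cv2.imwrite("pics/s1.png",cv2.resize(im[155:245,255:375],None,fx=6,fy=6,interpolation=cv2.INTER_CUBIC))
E
```

```text
[[  -1    3   -1    7    2   -3    0    3    5   -3   -3    0   -1    1
     0   78  104   77    2    8    0 1592    1]
 [   1    3    0    4    1    3   -5    5   -5   -1    4    2   76   77
    82   82  109  105    2    4   -5    5   -3]
 [  -3    1    4    0   -3   -1    1  -10    2   83   77   77   76   80
    86   86  104   78    0    0    3   -2    3]
 [   2   -1    1    0   -2   84   79   80   82  137   77   86   84   80
    78   79   80   80   76    1    9    0   64]
 [  -4    2   79   80   79   78   78   82   78  125  126  126  121  123
    86   80   84   77   81    1   -3    2   77]
 [  -3   78   89   77   84   81   82   77  127  127  127  123  127  127
   128   83   83   74   81    5   -3   -7   62]
 [   1   72   78   73   80   79   81  126  128  133  124  128  128  120
   120  122   79   79   80   76    1    1   10]
 [   0    9   87   80   85   81  120  125  123  121  126  128  125  126
   146  130  128   87   74   81    1    1   -1]
 [  -1   -4   86   84   82   81  127  124  126  121  126  131  128  142
   124  119  123   83   80   78   -1    0   -3]
 [   5    2   80   8
[... 600 characters left out ...]
0   81   74   83   79  122  122  127  123  122  122
   122   78   80   78   79   82   78   76    6]
 [1592    2    1   -2   83   80   78   81   85   76   80   79   82   79
    79   75   78   86   85   75   77   80    2]
 [  -1    3    0   -2   82   82   78   82   82   82   70   79   74   79
    81   76   84   78   79   82   82   71    1]
 [   4    4    3    1   -2   78   78   78   84   86   79   83   89   79
    82   85   84   79   53   18   -5    3    3]
 [  -3    3    4   -5   -1   84   80   80   75   83   76   85   85   78
    74   60   49    1    0    1    1    0    1]
 [   3    0   -3    3   -2   78   79   84   84   80   81   71   62   55
    -1    4    2    5   -1    0   -1    1   -4]]
```

View pics/t1.png

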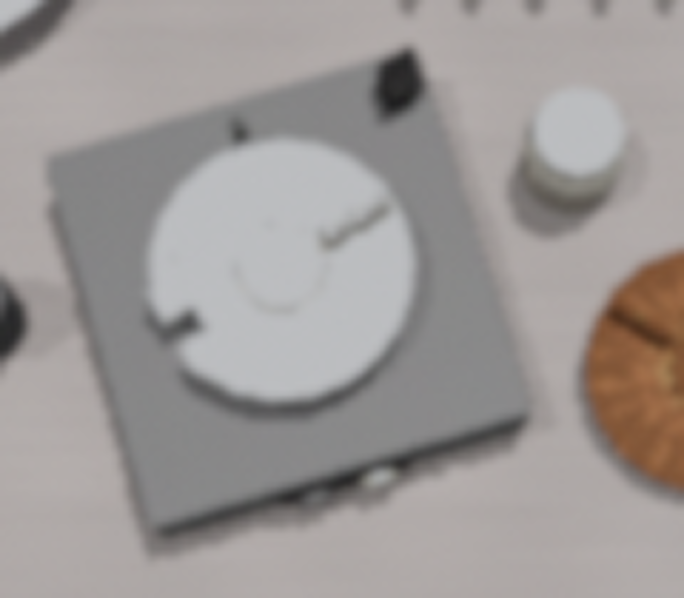

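View pics/s1.png

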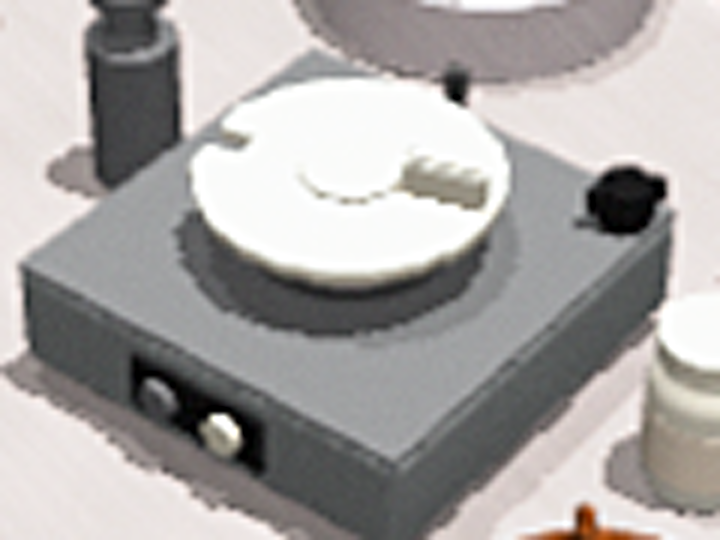

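```bash
cat > meas.py <<'E'
from h import *
def disc(c,zt=.124,guess=None):
    im=c["pixels"].astype(int);
    return im
E
python3 - <<'E'
from h import *
from scipy.optimize import least_squares
for n in("top","side"):
    c=read_camera(n);im=c["pixels"];g=cv2.cvtColor(im,cv2.COLOR_RGB2GRAY)
    P=cloud(c);Z=P[...,2]
    # deck: colour grey & height
    x0,x1,y0,y1=(255,360,140,245) if n=="top" else (255,375,160,245)
    sub=np.zeros(g.shape,bool);sub[y0:y1,x0:x1]=1
    thr=165 if n=="top" else 215
    m=(sub&(g>thr)&(Z>.105)&(Z<.16)).astype(np.uint8)
    cs=max(cv2.findContours(m,0,cv2.CHAIN_APPROX_NONE)[0],key=len).reshape(-1,2)
    # subpixel-ish: contour are inner pixels
    Q=onplane(c,cs,.124)[:,:2]
    f=lambda p:np.hypot(*(Q-p[:2]).T)-p[2]
    r=least_squares(f,[*Q.mean(0),.084],loss="soft_l1",f_scale=.002)
    print(n,"disc",r.x, g[190:192,300:304] )
    x=r.x
    # polar profile: sample intensities on circles at plate-top height, radius .07..; and deck post
    a=np.deg2rad(np.arange(-180,180,3))
    for R,z in((.072,.124),(.079,.124),):
        uv=proj(c,np.c_[x[0]+R*np.cos(a),x[1]+R*np.sin(a),0*a+z])
        v=cv2.remap(g,uv[:,0].astype(np.float32),uv[:,1].astype(np.float32),cv2.INTER_LINEAR).ravel()
        print(n,R,[(int(np.rad2deg(t)+.5*np.sign(t)),int(q)) for t,q in zip(a,v) if q<np.median(v)-15])
    for z,lo in((.138,90),):
        uv=proj(c,np.c_[x[0]+.095*np.cos(a),x[1]+.095*np.sin(a),0*a+z])
        v=cv2.remap(g,uv[:,0].astype(np.float32),uv[:,1].astype(np.float32),cv2.INTER_LINEAR).ravel()
        print("post",[(int(np.rad2deg(t)+.5*np.sign(t)),int(q)) for t,q in zip(a,v) if q<lo])
    d=(sub&(abs(Z-.08)<.008)).astype(np.uint8)
    d|=m; d=cv2.morphologyEx(d,cv2.MORPH_CLOSE,np.ones((5,5)))
    d=cv2.morphologyEx(d,cv2.MORPH_OPEN,np.ones((9,9)))
    cc=max(cv2.findContours(d,0,cv2.CHAIN_APPROX_NONE)[0],key=len).reshape(-1,2)
    B=onplane(c,cc,.08)[:,:2]
    print("deck rect",cv2.minAreaRect((B*1000).astype(np.float32)))
E
```

```text
top disc [0.55229254 0.08088522 0.08016855] [[189 189 189 190]
 [186 189 189 189]]
top 0.072 [(-63, 154), (-60, 138), (-57, 155), (114, 160), (117, 122), (120, 90), (123, 91), (126, 124), (129, 165)]
top 0.079 [(-63, 165), (-60, 155), (-57, 161), (114, 153), (117, 121), (120, 95), (123, 99), (126, 128), (129, 159)]
post [(-174, 89), (-171, 89)]
deck rect ((550.16064453125, 79.23741149902344), (259.5284118652344, 258.2842712402344), 17.07167625427246)
side disc [0.55112275 0.08023186 0.08239383] [[251 251 251 251]
 [251 251 251 251]]
side 0.072 [(-63, 216), (-60, 135), (-57, 140), (-54, 130), (-51, 133), (-48, 156), (-45, 177), (-42, 196), (-39, 228), (114, 231), (117, 178), (120, 149), (123, 149), (126, 168), (129, 214)]
side 0.079 [(114, 235), (117, 188), (120, 150), (123, 149), (126, 182)]
post [(135, 70), (138, 57), (141, 85)]
deck rect ((550.3377685546875, 75.72293090820312), (271.7043151855469, 266.10760498046875), 17.015796661376953)
```

Run:
```python
from h import *
C=np.array([.5515,.0805])
for n,(u0,u1,v0,v1) in(("top",(292,302,155,170)),("side",(325,337,160,175))):
    c=read_camera(n);g=cv2.cvtColor(c["pixels"],cv2.COLOR_RGB2GRAY)
    print(g[v0:v1,u0:u1])
    w=np.clip((115 if n=="top" else 90)-g[v0:v1,u0:u1].astype(float),0,None);vv,uu=np.mgrid[v0:v1,u0:u1]
    uv=[(w*uu).sum()/w.sum(),(w*vv).sum()/w.sum()]
    for z in(.138,.12,.1):
        q=onplane(c,[uv],z)[0,:2]-C;print(n,uv,z,np.hypot(*q),np.degrees(np.arctan2(q[1],q[0])))
    for a in (15,17,19):
        print(a,proj(c,[[C[0]+r*np.cos(np.radians(a)),C[1]+r*np.sin(np.radians(a)),z] for r in(.09,.1) for z in(.138,.08)]).round(1).tolist())
```

```text
[[169 169 169 168 168 167 166 164 162 158]
 [169 169 168 166 163 160 156 152 148 144]
 [165 163 161 157 151 147 142 139 137 134]
 [152 149 145 141 138 135 134 133 132 133]
 [139 136 133 131 129 130 132 132 132 133]
 [133 133 130 123 118 123 130 132 132 133]
 [132 131 126 113 103 111 123 131 133 133]
 [133 131 126 109  92  94 111 126 132 132]
 [133 132 128 112  83  79 104 125 133 134]
 [132 132 131 118  96  97 119 138 148 153]
 [133 137 138 136 132 142 155 165 173 178]
 [141 150 159 162 166 175 181 183 186 188]
 [159 171 179 183 184 188 189 189 189 189]
 [178 185 187 188 189 189 189 189 189 189]
 [187 189 189 189 189 189 189 189 189 189]]
top [np.float64(296.5130890052356), np.float64(162.72251308900525)] 0.138 0.08982839250159286 16.961506280679124
top [np.float64(296.5130890052356), np.float64(162.72251308900525)] 0.12 0.09500582280813905 16.89400908187789
top [np.float64(296.5130890052356), np.float64(162.72251308900525)] 0.1 0.10075866101136703 16.827147833871855
15 [[297.3, 162.4], [298.4, 166.6], [296.6, 159.9], [297.8, 164.1]]
17 [[296.5, 162.7], [297.6, 166.8], [295.7, 160.1],
[... 692 characters left out ...]
223]
 [251 252 254 255 255 250 150 123 212 233 231 231]
 [250 251 251 254 255 255 255 246 236 228 228 229]
 [251 251 251 251 252 253 255 255 251 236 221 230]]
side [np.float64(330.5221476510067), np.float64(169.11812080536913)] 0.138 0.08030314777972557 10.347960657075113
side [np.float64(330.5221476510067), np.float64(169.11812080536913)] 0.12 0.10018024435260867 19.956681416446184
side [np.float64(330.5221476510067), np.float64(169.11812080536913)] 0.1 0.12441235406057541 26.83207024962689
15 [[330.8, 167.0], [330.5, 181.0], [332.7, 165.7], [332.3, 179.6]]
17 [[330.1, 166.7], [329.7, 180.6], [331.9, 165.3], [331.5, 179.2]]
19 [[329.3, 166.3], [329.0, 180.3], [331.0, 164.9], [330.6, 178.8]]
```

Call:
step_arm(
  targets=[
    [[0,0,0,0,-1],[0,0,0,0,-1],[0,0,0,0,-1],[0,0,0,0,-1],[0,0,0,0,-1],[0,0,0,0,-1],[0,0,0,0,-1],[0,0,0,0,-1],[0,0,0,0,-1],[0,0,0,0,-1]],
  ],
  squeeze=20,
)

```text
time: 1.23
eef_pos: [0.2639, 0.6212, 0.2105]
tcp_rot: [-0.235, 0.972, -0.0, -0.0]
contact_force: [-0.2, 1.2, 0.1]
opening: 0.002
```

Call:
step_arm(
  targets=[
    [[0,0,-0.3,0,-1],[0,0,-0.7,0,0],[0,0,-0.7,0,0],[0,0,-0.7,0,0],[0,0,-0.7,0,0],[0,0,-0.7,0,0],[0,0,-0.7,0,0],[0,0,-0.7,0,0],[0,0,-0.7,0,0],[0,0,-0.7,0,0]],
  ],
)

```text
time: 2.07
eef_pos: [0.4034, 0.3956, 0.2107]
tcp_rot: [-0.276, 0.961, 0.0, 0.0]
contact_force: [1.2, -0.4, -0.1]
opening: -0.001
```

Call:
step_arm(
  targets=[
    [[0,0,-0.7,0,0],[0,0,-0.7,0,0],[0,0,-0.7,0,0],[0,0,-0.7,0,0],[0,0,-0.7,0,0],[0,0,-0.7,0,0],[0,0,-0.7,0,0],[0,0,-0.7,0,0],[0,0,-0.7,0,0],[0,0,-0.7,0,0]],
  ],
)

```text
time: 2.9
eef_pos: [0.5517, 0.158, 0.2108]
tcp_rot: [-0.275, 0.961, -0.0, 0.0]
contact_force: [0.4, 1.0, 0.2]
opening: -0.002
```

Call:
step_arm(
  targets=[
    [[0,0,-0.7,0,0],[0,0,-0.7,0,0],[0,0,-0.7,0,0],[0,0,-0.6,0,0],[0,0.3,0,0,0],[0,0,0,0,0],[0,0,0,0,0]],
  ],
)

```text
time: 3.48
eef_pos: [0.598, 0.0612, 0.2105]
tcp_rot: [-0.275, 0.961, 0.0, 0.0]
contact_force: [0.7, 0.2, 0.5]
opening: 0.001
```

Run:
```python
from h import *
s=get_state();print(s["eef_pos"],s["qpos"],s["time"])
p=s["eef_pos"];q=s["tcp_rot"];a=np.arctan2(2*q[0]*q[1],q[0]**2-q[1]**2);print(np.degrees(a))
d=np.array([.6086,.0472])-p[:2];print(d@[np.cos(a),np.sin(a)]/.04,d@[np.sin(a),-np.cos(a)]/.04)
c=read_camera("side");im=c["pixels"][:,:,::-1]
cv2.imwrite("pics/s2.png",cv2.resize(im[95:245,235:395],None,fx=4,fy=4,interpolation=cv2.INTER_CUBIC))
```

```text
[0.59803808 0.06115403 0.2105027 ] [-6.69060233e-02  1.25637712e-01  1.76434297e+00  3.88787517e-04
  1.25168434e+00 -2.19503948e+00] 3.4833
-148.0739241483056
-0.03962486150395666 -0.43571556274413303
```

View pics/s2.png

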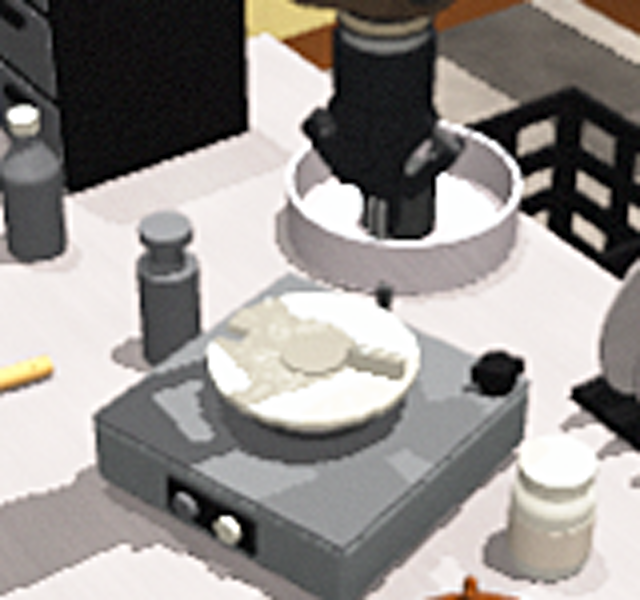

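Call:
step_arm(
  targets=[
    [[0,0,-0.44,0,0],[0,0,0,0,0],[0,0,0,0.4,0],[0,0,0,0.4,0],[0,0,0,0.4,0],[0,0,0,0.3,0],[0,0,0,0.2,0],[0,0,0,0.2,0],[0,0,0,0,0],[0,0,0,0,0]],
  ],
)

```text
time: 4.37
eef_pos: [0.6076, 0.0465, 0.1345]
tcp_rot: [-0.276, 0.961, 0.0, -0.0]
contact_force: [-0.4, -0.3, 0.4]
opening: 0.005
```

Run:
```python
from h import *
s=get_state();print(s["eef_pos"],s["contact_force"],s["time"])
for n,(a,b,e,f) in (("side",(135,245,255,375)),("top",(135,245,245,365))):
    c=read_camera(n);im=c["pixels"][:,:,::-1]
    cv2.imwrite(f"pics/{n}3.png",cv2.resize(im[a:b,e:f],None,fx=5,fy=5,interpolation=cv2.INTER_CUBIC))
```

```text
[0.60756701 0.04647531 0.13451943] [-0.39453043 -0.29041518  0.40827049] 4.3667
```

View pics/side3.png

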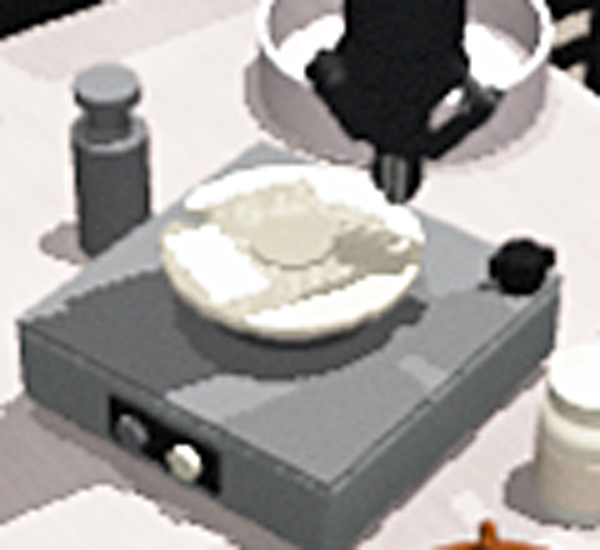

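Call:
step_arm(
  targets=[
    [[0,0.08,0,0,0],[0,0.08,0,0,0],[0,0.08,0,0,0],[0,0.08,0,0,0],[0,0.06,0,0,0],[0,0,0,0,0],[0,0.063,-0.016,0,0.5],[0,0.063,-0.016,0,0.5],[0,0.063,-0.016,0,0.5],[0,0.063,-0.016,0,0.5]],
  ],
)

```text
time: 5.3
eef_pos: [0.5869, 0.0312, 0.1346]
tcp_rot: [-0.19, 0.982, -0.0, 0.0]
contact_force: [-0.4, -0.1, -0.7]
opening: 0.002
```

Call:
step_arm(
  targets=[
    [[0,0.063,-0.016,0,0.5],[0,0.063,-0.016,0,0.5],[0,0.063,-0.016,0,0.5],[0,0.063,-0.016,0,0.5],[0,0.063,-0.016,0,0.5],[0,0.063,-0.016,0,0.5],[0,0.063,-0.016,0,0.5],[0,0.063,-0.016,0,0.5],[0,0,0,0,0],[0,0,0,0,0]],
  ],
)

```text
time: 6.13
eef_pos: [0.5686, 0.0218, 0.1346]
tcp_rot: [-0.018, 1.0, 0.0, 0.0]
contact_force: [0.1, 0.1, -0.4]
opening: -0.002
```

```bash
cat > chk.py <<'E'
from h import *
import sys
C=np.array([.551,.0803])
s=get_state();p=s["eef_pos"];q=s["tcp_rot"];a=np.arctan2(2*q[0]*q[1],q[0]**2-q[1]**2)
d=p[:2]-C;print(p,s["contact_force"],s["time"],"xaz",np.degrees(a)%360,"tool-frame pos rel C",d@[np.cos(a),np.sin(a)],d@[np.sin(a),-np.cos(a)])
for n,(y,b,e,f) in (("side",(135,245,255,375)),("top",(135,245,245,365))):
    c=read_camera(n);im=c["pixels"][:,:,::-1]
    cv2.imwrite(f"pics/{n}{sys.argv[1]}.png",cv2.resize(im[y:b,e:f],None,fx=5,fy=5,interpolation=cv2.INTER_CUBIC))
E
python3 chk.py 4
```

```text
[0.56857461 0.02176971 0.13457717] [ 0.07114274  0.07207149 -0.43732146] 6.1333 xaz 182.0371445892394 tool-frame pos rel C -0.015482906181543151 -0.05911802675955395
```

View pics/side4.png

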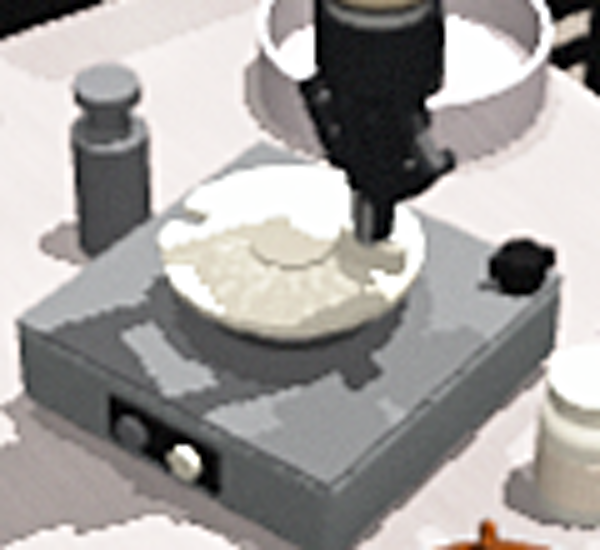

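View pics/top4.png

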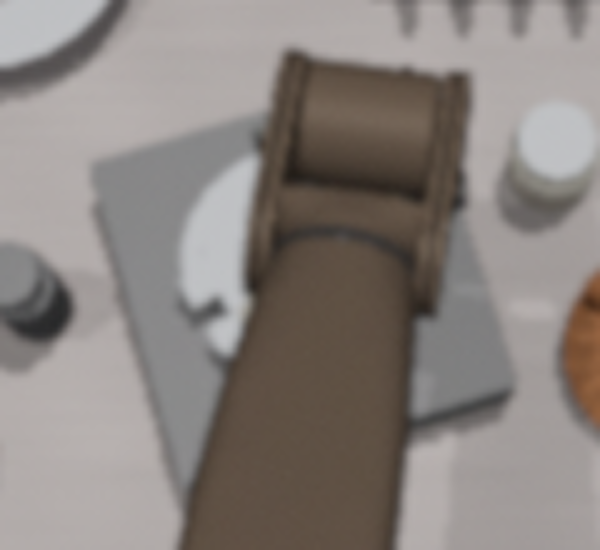

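Run:
```python
from h import *
C=np.array([.551,.0803])
s=get_state()
c=read_camera("side")
f=lambda P:((proj(c,P)-[255,135])*5).round()
print(f([s["eef_pos"]]))
for az in(-58.5,-88):
  e=np.array([np.cos(np.radians(az)),np.sin(np.radians(az))])
  print(az,f([[*(C+r*e),z] for r in(.032,.078) for z in(.124,.148)]).tolist())
im=c["pixels"][:,:,::-1];cv2.imwrite("pics/s5.png",cv2.resize(im[165:210,285:350],None,fx=12,fy=12,interpolation=cv2.INTER_NEAREST))
```

```text
[[368. 264.]]
-58.5 [[337.0, 253.0], [338.0, 223.0], [404.0, 271.0], [406.0, 241.0]]
-88 [[322.0, 266.0], [322.0, 235.0], [367.0, 302.0], [367.0, 272.0]]
```

View pics/s5.png

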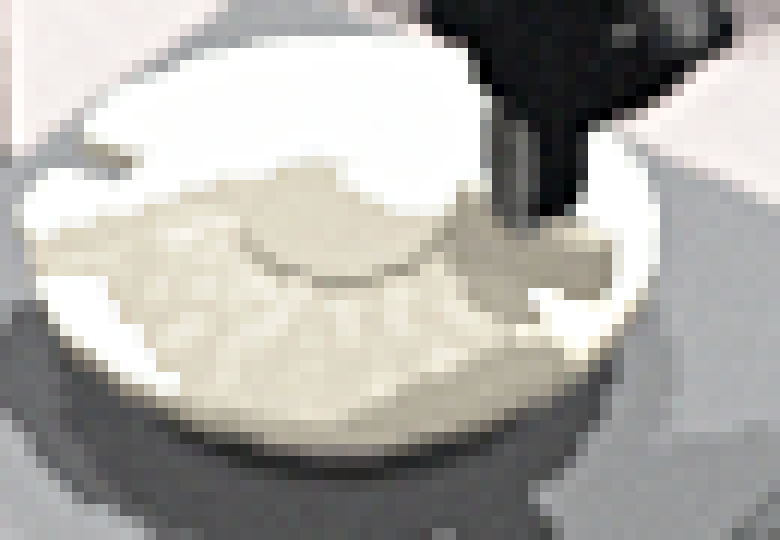

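Run:
```python
from h import *
c=read_camera("side");P=cloud(c);g=cv2.cvtColor(c["pixels"],cv2.COLOR_RGB2GRAY)
s=get_state();print(s["eef_pos"])
for v in range(170,190):
    print(v,[(tuple((P[v,u]*1000).astype(int)),int(g[v,u])) for u in(327,329,331)])
```

```text
[0.56870077 0.02181781 0.13456279]
170 [((np.int64(560), np.int64(21), np.int64(207)), 23), ((np.int64(557), np.int64(6), np.int64(217)), 20), ((np.int64(562), np.int64(4), np.int64(216)), 23)]
171 [((np.int64(561), np.int64(22), np.int64(202)), 17), ((np.int64(557), np.int64(7), np.int64(212)), 20), ((np.int64(562), np.int64(3), np.int64(213)), 23)]
172 [((np.int64(561), np.int64(22), np.int64(198)), 14), ((np.int64(559), np.int64(9), np.int64(207)), 23), ((np.int64(565), np.int64(7), np.int64(205)), 24)]
173 [((np.int64(565), np.int64(27), np.int64(190)), 28), ((np.int64(561), np.int64(12), np.int64(201)), 24), ((np.int64(561), np.int64(1), np.int64(207)), 20)]
174 [((np.int64(559), np.int64(19), np.int64(193)), 31), ((np.int64(556), np.int64(5), np.int64(203)), 19), ((np.int64(560), np.int64(1), np.int64(204)), 23)]
175 [((np.int64(559), np.int64(18), np.int64(190)), 74), ((np.int64(563), np.int64(14), np.int64(191)), 24), ((np.int64(564), np.int64(5), np.int64(196)), 17)]
176 [((np.int64(559), np.int64(19), np.int64(186)), 76), ((np.int64(562), np.int64(13), np.int64(188)), 60), 
[... 1457 characters left out ...]
64(580), np.int64(24), np.int64(138)), 167)]
186 [((np.int64(575), np.int64(38), np.int64(128)), 163), ((np.int64(574), np.int64(27), np.int64(135)), 163), ((np.int64(581), np.int64(26), np.int64(132)), 158)]
187 [((np.int64(573), np.int64(37), np.int64(125)), 160), ((np.int64(574), np.int64(27), np.int64(131)), 157), ((np.int64(579), np.int64(23), np.int64(131)), 160)]
188 [((np.int64(571), np.int64(33), np.int64(125)), 171), ((np.int64(575), np.int64(28), np.int64(126)), 157), ((np.int64(579), np.int64(23), np.int64(128)), 150)]
189 [((np.int64(567), np.int64(27), np.int64(126)), 176), ((np.int64(574), np.int64(27), np.int64(123)), 246), ((np.int64(579), np.int64(23), np.int64(123)), 238)]
```

Call:
step_arm(
  targets=[
    [[0,0,0,-0.25,0],[0,-0.25,0.15,0,0],[0,-0.25,0.15,0,0],[0,-0.25,0.15,0,0],[0,-0.25,0.13,0,-1],[0,0,0,0,-1],[0,0,0,0,-1],[0,0,0,0,-1],[0,0,0,0,-1],[0,0,0,0.25,-1]],
  ],
)

```text
time: 7.17
eef_pos: [0.6102, 0.047, 0.1364]
tcp_rot: [-0.278, 0.961, -0.001, 0.002]
contact_force: [1.5, 0.1, 0.5]
opening: -0.001
```

Call:
step_arm(
  targets=[
    [[0,0,0,0.1,0],[0,0,0,0.1,0],[0,0,0,0,0],[0,0,0,0,0]],
  ],
)

```text
time: 7.5
eef_pos: [0.6077, 0.0466, 0.1261]
tcp_rot: [-0.275, 0.961, 0.0, -0.0]
contact_force: [0.2, 0.1, 0.2]
opening: -0.002
```

```bash
python3 chk.py 6
python3 - <<'E'
from h import *
c=read_camera("side")
im=c["pixels"][:,:,::-1];cv2.imwrite("pics/s6.png",cv2.resize(im[125:210,285:375],None,fx=7,fy=7,interpolation=cv2.INTER_NEAREST))
s=get_state();print((proj(c,[s["eef_pos"]])-[285,125])*7)
E
```

```text
[0.60770558 0.04658474 0.12605254] [0.24646609 0.13530985 0.23563432] 7.5 xaz 211.92262321885065 tool-frame pos rel C -0.030301857387933655 -0.05860067431305062
[[342.01925418 395.55582094]]
```

View pics/s6.png

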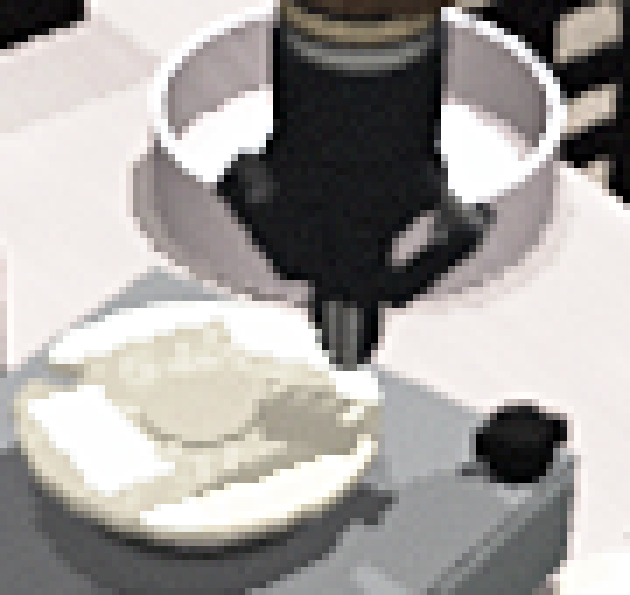

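Call:
step_arm(
  targets=[
    [[0,0,0,0.08,0],[0,0,0,0.08,0],[0,0,0,0.08,0],[0,0,0,0,0],[0,0,0,0,0]],
  ],
)

```text
time: 8.07
eef_pos: [0.6074, 0.0463, 0.1164]
tcp_rot: [-0.275, 0.961, 0.0, -0.0]
contact_force: [-0.2, 0.0, -0.3]
opening: 0.004
```

Run:
```python
from h import *
c=read_camera("side")
im=c["pixels"][:,:,::-1];cv2.imwrite("pics/s7.png",cv2.resize(im[125:210,285:375],None,fx=7,fy=7,interpolation=cv2.INTER_NEAREST))
s=get_state();print(s["contact_force"],s["eef_pos"],(proj(c,[s["eef_pos"]])-[285,125])*7)
P=cloud(c)
for v in range(172,184):print(v,(P[v,[332,334,336]]*1000).astype(int).tolist(),c["pixels"][v,[332,334,336],0])
```

```text
[-0.34508668 -0.09058783  0.48869334] [0.60760222 0.04630667 0.116692  ] [[340.63822637 413.69586472]]
172 [[597, 44, 170], [602, 39, 171], [608, 37, 169]] [114  94  30]
173 [[597, 43, 167], [600, 37, 169], [609, 38, 164]] [108 108  37]
174 [[596, 42, 164], [601, 39, 164], [605, 33, 165]] [106 104  38]
175 [[601, 48, 154], [598, 34, 164], [608, 36, 158]] [106 102  30]
176 [[597, 43, 155], [600, 37, 157], [609, 37, 154]] [107 103  24]
177 [[594, 39, 155], [603, 40, 151], [609, 37, 149]] [104 112  17]
178 [[599, 45, 145], [600, 36, 150], [606, 33, 149]] [ 90 111   0]
179 [[596, 41, 145], [601, 38, 144], [610, 38, 141]] [ 68  98 153]
180 [[608, 56, 126], [600, 35, 143], [620, 51, 124]] [157 132 255]
181 [[605, 52, 126], [612, 51, 123], [615, 44, 126]] [184 172 255]
182 [[583, 23, 150], [589, 21, 148], [610, 37, 129]] [207 165 203]
183 [[581, 21, 147], [585, 16, 149], [588, 10, 151]] [179 196 239]
```

View pics/s7.png

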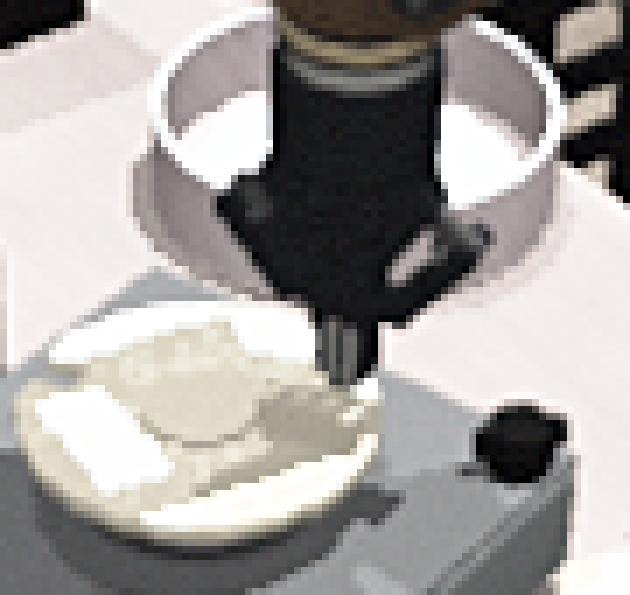

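Call:
step_arm(
  targets=[
    [[0,0,0,0.08,0],[0,0,0,0.08,0],[0,0,0,0.04,0],[0,0,0,0,0],[0,0.08,0,0,0],[0,0.08,0,0,0],[0,0.08,0,0,0],[0,0.08,0,0,0],[0,0.06,0,0,0],[0,0,0,0,0]],
  ],
)

```text
time: 8.95
eef_pos: [0.5945, 0.038, 0.109]
tcp_rot: [-0.275, 0.961, -0.0, 0.0]
contact_force: [0.4, -0.3, 0.6]
opening: 0.004
```

Call:
step_arm(
  targets=[
    [[0,0.063,-0.016,0,0.5],[0,0.063,-0.016,0,0.5],[0,0.063,-0.016,0,0.5],[0,0.063,-0.016,0,0.5],[0,0,0,0,0],[0,0,0,0,0]],
  ],
)

```text
time: 9.45
eef_pos: [0.5872, 0.0312, 0.1091]
tcp_rot: [-0.191, 0.982, -0.0, 0.0]
contact_force: [-0.5, 0.1, -0.5]
opening: 0.0
```

```bash
python3 chk.py 8
```

```text
[0.5872063  0.03123864 0.10905252] [-0.51161474  0.1028696  -0.45616734] 9.45 xaz 202.0317833190246 tool-frame pos rel C -0.01515842868312628 -0.05906044264324633
```

View pics/side8.png

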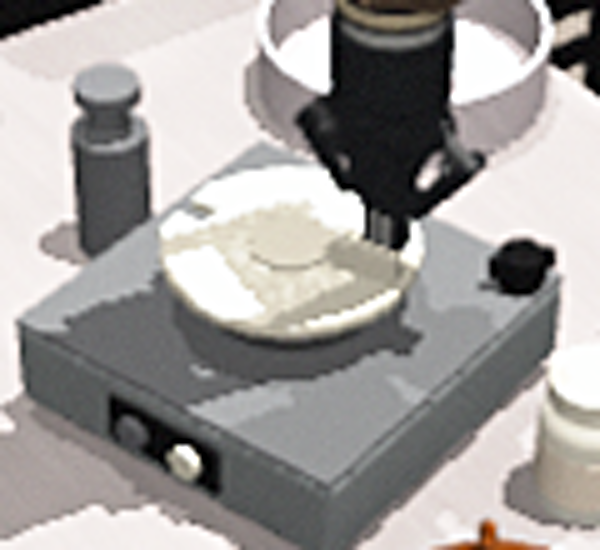

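Call:
step_arm(
  targets=[
    [[0,0.063,-0.016,0,0.5],[0,0.063,-0.016,0,0.5],[0,0.063,-0.016,0,0.5],[0,0.063,-0.016,0,0.5],[0,0.063,-0.016,0,0.5],[0,0.063,-0.016,0,0.5],[0,0.063,-0.016,0,0.5],[0,0.063,-0.016,0,0.5],[0,0,0,0,0],[0,0,0,0,0]],
  ],
)

```text
time: 10.38
eef_pos: [0.5688, 0.0218, 0.109]
tcp_rot: [-0.018, 1.0, 0.0, -0.0]
contact_force: [0.5, 0.0, -0.6]
opening: 0.005
```

```bash
python3 chk.py 9
```

```text
[0.5688417  0.02177113 0.10896662] [ 0.54440028  0.00259053 -0.6420303 ] 10.3833 xaz 182.06262746535944 tool-frame pos rel C -0.015723576773735128 -0.05913310306548528
```

View pics/side9.png

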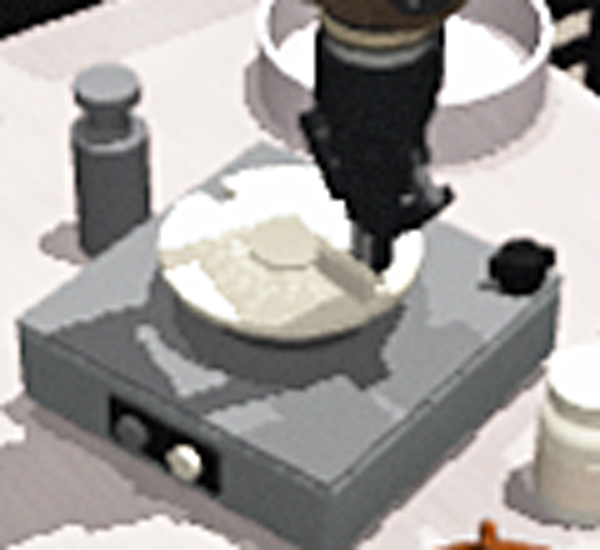

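Call:
step_arm(
  targets=[
    [[0,0.063,-0.016,0,0.5],[0,0.063,-0.016,0,0.5],[0,0.063,-0.016,0,0.5],[0,0.063,-0.016,0,0.5],[0,0.063,-0.016,0,0.5],[0,0.063,-0.016,0,0.5],[0,0.063,-0.016,0,0.5],[0,0.063,-0.016,0,0.5],[0,0.063,-0.016,0,0.5],[0,0.063,-0.016,0,0.5]],
  ],
)

```text
time: 11.32
eef_pos: [0.5435, 0.0192, 0.1091]
tcp_rot: [0.2, 0.98, -0.0, 0.001]
contact_force: [-0.0, -1.7, -0.4]
opening: 0.005
```

Call:
step_arm(
  targets=[
    [[0,0.063,-0.016,0,0.5],[0,0.063,-0.016,0,0.5],[0,0.063,-0.016,0,0.5],[0,0.063,-0.016,0,0.5],[0,0.063,-0.016,0,0.5],[0,0.063,-0.016,0,0.5],[0,0.063,-0.016,0,0.5],[0,0.063,-0.016,0,0.5],[0,0,0,0,0],[0,0,0,0,0]],
  ],
)

```text
time: 12.15
eef_pos: [0.5235, 0.0258, 0.109]
tcp_rot: [0.366, 0.931, 0.0, 0.0]
contact_force: [-0.9, -0.7, -0.3]
opening: -0.0
```

```bash
python3 chk.py 10
cat > az.py <<'E'
from h import *
C=np.array([.5515,.0803])
c=read_camera("side");g=cv2.cvtColor(c["pixels"],cv2.COLOR_RGB2GRAY)
a=np.deg2rad(np.arange(-60,140,2))
for R in(.066,.072,.078):
    uv=proj(c,np.c_[C[0]+R*np.cos(a),C[1]+R*np.sin(a),0*a+.124]).astype(np.float32)
    v=cv2.remap(g,uv[:,0],uv[:,1],cv2.INTER_LINEAR).ravel().astype(float)
    k=v<235
    print(R,[(int(round(np.degrees(t))),int(q)) for t,q in zip(a[k],v[k])])
E
python3 az.py
```

```text
[0.52347977 0.02581747 0.10900739] [-0.85301973 -0.72302459 -0.25268265] 12.15 xaz 137.07726492459 tool-frame pos rel C -0.016950909571630764 -0.05863766490962935
0.066 [(28, 140), (30, 34), (32, 18), (34, 17), (36, 21), (38, 20), (40, 21), (42, 24), (44, 30), (46, 47), (48, 66), (50, 77), (52, 79), (54, 72), (56, 52), (58, 35), (60, 23), (62, 15), (64, 4), (66, 104)]
0.072 [(30, 160), (32, 35), (34, 20), (36, 21), (38, 23), (40, 18), (42, 21), (44, 25), (46, 29), (48, 31), (50, 28), (52, 27), (54, 26), (56, 24), (58, 25), (60, 22), (62, 13), (64, 1), (66, 183)]
0.078 [(32, 162), (34, 38), (36, 26), (38, 30), (40, 26), (42, 21), (44, 21), (46, 23), (48, 20), (50, 22), (52, 23), (54, 23), (56, 25), (58, 27), (60, 26), (62, 15), (64, 64)]
```

View pics/side10.png

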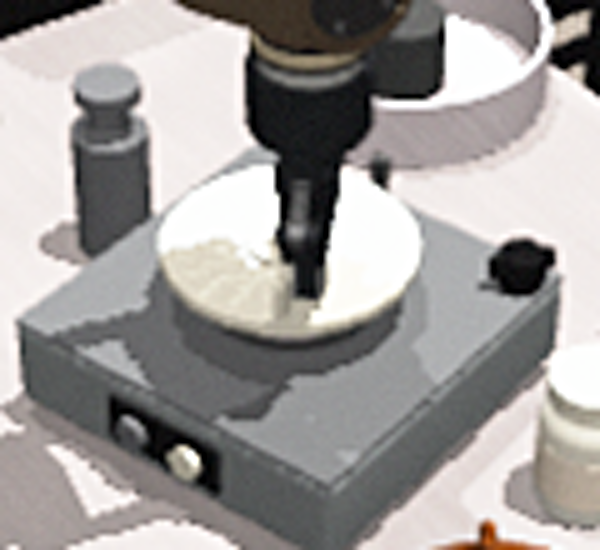

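View pics/top10.png

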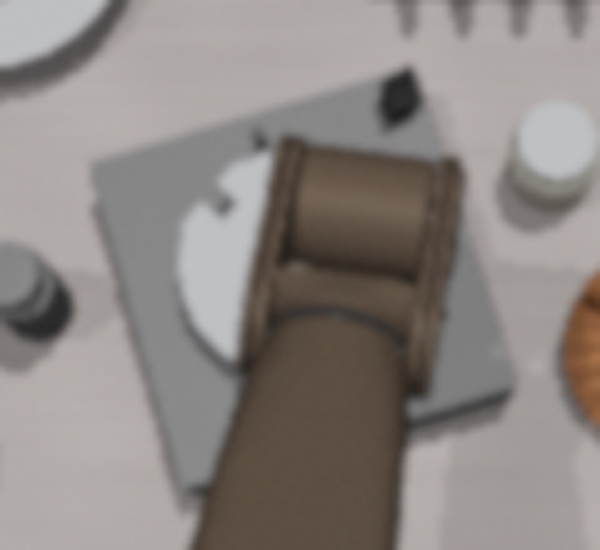

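```bash
cat > az.py <<'E'
from h import *
import sys
lo,hi=float(sys.argv[1]),float(sys.argv[2])
C=np.array([.5515,.0805])
c=read_camera("top");g=cv2.cvtColor(c["pixels"],cv2.COLOR_RGB2GRAY)
a=np.deg2rad(np.arange(lo,hi,1))
for R in(.068,.072,.076,.08):
    uv=proj(c,np.c_[C[0]+R*np.cos(a),C[1]+R*np.sin(a),0*a+.122]).astype(np.float32)
    v=cv2.remap(g,uv[:,0],uv[:,1],cv2.INTER_LINEAR).ravel().astype(float)
    w=np.clip(175-v,0,None);print(R,v.min(),np.degrees((w*a).sum()/w.sum()))
E
python3 az.py 30 75
```

```text
0.068 112.0 51.563739376770535
0.072 125.0 51.28214285714285
0.076 134.0 51.06150341685649
0.08 134.0 50.87954545454545
```

Call:
step_arm(
  targets=[
    [[0,0.063,-0.016,0,0.5],[0,0.063,-0.016,0,0.5],[0,0.063,-0.016,0,0.5],[0,0.063,-0.016,0,0.5],[0,0.063,-0.016,0,0.5],[0,0.063,-0.016,0,0.5],[0,0.063,-0.016,0,0.5],[0,0.063,-0.016,0,0.5],[0,0,0,0,0],[0,0,0,0,0]],
  ],
)

```text
time: 13.18
eef_pos: [0.507, 0.0384, 0.1089]
tcp_rot: [0.522, 0.853, 0.0, -0.0]
contact_force: [-0.0, 0.2, -0.7]
opening: -0.0
```

Call:
step_arm(
  targets=[
    [[0,0.063,-0.016,0,0.5],[0,0.063,-0.016,0,0.5],[0,0.063,-0.016,0,0.5],[0,0,0,0,0],[0,0,0,0,0]],
  ],
)

```text
time: 13.6
eef_pos: [0.5022, 0.0444, 0.1089]
tcp_rot: [0.577, 0.817, 0.0, -0.0]
contact_force: [0.2, -0.4, 0.3]
opening: -0.0
```

```bash
python3 chk.py 11; python3 az.py 0 48
```

```text
[0.50220162 0.04442083 0.10893529] [ 0.21807752 -0.43620164  0.26653553] 13.6 xaz 109.58158017174699 tool-frame pos rel C -0.01744939238762365 -0.058000990726589964
0.068 59.0 26.250135943447525
0.072 65.0 24.937978560490045
0.076 86.0 24.14174972314507
0.08 102.0 23.545454545454547
```

View pics/side11.png

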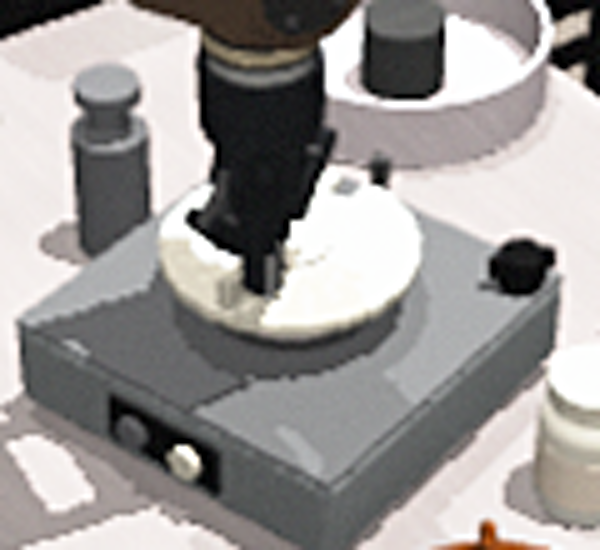

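View pics/top11.png

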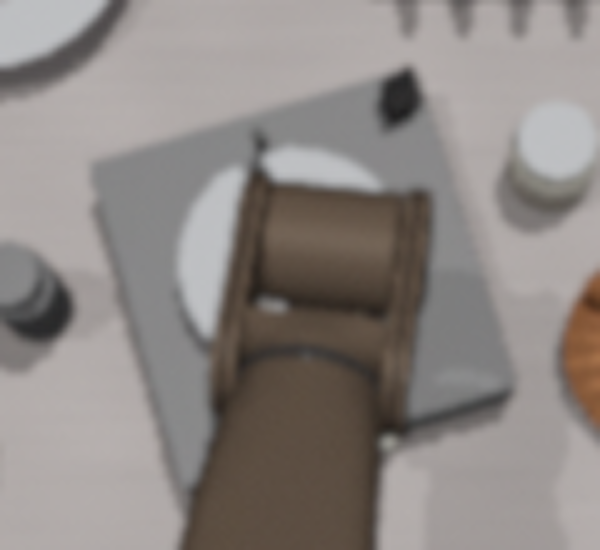

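```bash
cat > azs.py <<'E'
from h import *
import sys
lo,hi=float(sys.argv[1]),float(sys.argv[2]);zt=float(sys.argv[3]) if len(sys.argv)>3 else .124
C=np.array([.551,.0803])
c=read_camera("side");g=cv2.cvtColor(c["pixels"],cv2.COLOR_RGB2GRAY)
a=np.deg2rad(np.arange(lo,hi,1))
for R in(.064,.068,.072,.076,.08):
    uv=proj(c,np.c_[C[0]+R*np.cos(a),C[1]+R*np.sin(a),0*a+zt]).astype(np.float32)
    v=cv2.remap(g,uv[:,0],uv[:,1],cv2.INTER_LINEAR).ravel().astype(float)
    w=np.clip(235-v,0,None);print(R,v.min(),np.degrees((w*a).sum()/w.sum()),v[::2].astype(int))
E
python3 azs.py -2 50
```

```text
0.064 6.0 39.0560538116592 [253 254 254 254 253 254 254 255 255 250 233 206 181 162 163 168 194 223
 246 255 251 205 114   6  47  66]
0.068 21.0 38.37829246139873 [253 254 254 254 254 254 254 255 255 252 235 200 174 164 163 161 172 214
 242 255 255 219 143  37  44  70]
0.072 15.0 39.22632696390659 [254 254 254 254 254 254 254 255 255 255 236 203 169 167 166 162 187 228
 254 255 253 229  97  31  24  40]
0.076 18.0 40.46486486486487 [254 254 254 255 255 255 255 255 255 255 253 221 193 179 175 177 186 230
 251 255 254 229  97  18  27  38]
0.08 10.0 43.27301756253326 [251 253 254 255 255 255 247 255 255 233 248 245 224 215 215 210 214 232
 253 255 255 205  97  10  35  37]
```

Call:
step_arm(
  targets=[
    [[0,0.063,-0.016,0,0.5],[0,0.063,-0.016,0,0.5],[0,0.05,-0.013,0,0.4],[0,0,0,0,0],[0,0,0,0,0]],
  ],
)

```text
time: 14.22
eef_pos: [0.4984, 0.0506, 0.109]
tcp_rot: [0.626, 0.78, 0.0, 0.0]
contact_force: [0.2, -0.2, -0.2]
opening: 0.002
```

```bash
python3 chk.py 12; python3 azs.py 0 36
```

```text
[0.49838269 0.05062276 0.10895427] [ 0.19115529 -0.16028034 -0.16776039] 14.2167 xaz 102.55300655584814 tool-frame pos rel C -0.017531822667842447 -0.05780964223582942
0.064 130.0 17.480402010050252 [254 254 255 255 253 227 183 134 137 166 178 179 188 221 249 254 254 254]
0.068 129.0 17.377798507462686 [253 254 255 255 253 239 175 132 131 148 159 172 198 232 252 255 254 254]
0.072 135.0 17.608793686583994 [255 255 255 255 255 245 205 152 138 158 165 173 210 240 253 255 255 254]
0.076 157.0 17.368150684931507 [255 255 255 255 255 253 229 163 163 193 193 194 223 249 255 255 255 255]
0.08 81.0 14.488344988344988 [254 254 249 244 255 206 139  81 132 202 234 225 230 249 254 255 255 255]
```

View pics/side12.png

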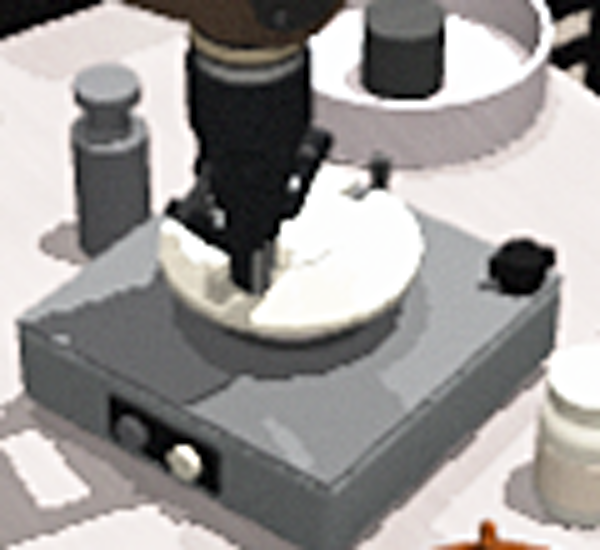

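Run:
```python
from h import *
C=np.array([.551,.0803])
c=read_camera("side");g=cv2.cvtColor(c["pixels"],cv2.COLOR_RGB2GRAY)
def pol(r,l,z,az):
    t=np.radians(az);e=np.array([np.cos(t),np.sin(t)]);n=np.array([-e[1],e[0]]);return [*(C+r*e+l*n),z]
uv=proj(c,[pol(r,l,.114,17) for r in(.066,.074) for l in(-.005,0,.005)])
Q=onplane(c,uv,.124)[:,:2]-C
print(np.hypot(*Q.T),np.degrees(np.arctan2(Q[:,1],Q[:,0])))
off=np.array([315,160]);k=16
im=cv2.resize(c["pixels"][160:182,315:350,::-1],None,fx=k,fy=k,interpolation=cv2.INTER_NEAREST)
f=lambda P:tuple(((proj(c,[P])[0]-off+.5)*k).astype(int).tolist())
for az,col in((17,(0,0,255)),):
    for l in(-.005,.005): cv2.line(im,f(pol(.064,l,.114,az)),f(pol(.09,l,.114,az)),col,1)
    for l in(-.009,.009): cv2.line(im,f(pol(.06,l,.124,az)),f(pol(.084,l,.124,az)),(0,160,0),1)
cv2.imwrite("pics/ov.png",im)
```

```text
[0.0566598  0.05574426 0.05525792 0.06439149 0.06358737 0.06316145] [ 3.86432707  8.82117457 13.90410253  5.46478818  9.83565293 14.29180838]
```

View pics/ov.png

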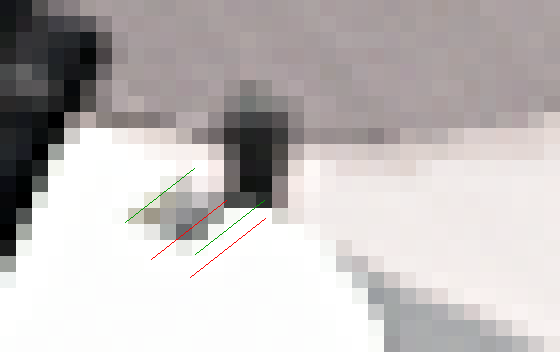

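Call:
step_arm(
  targets=[
    [[0,-0.2,0,0,0],[0,-0.2,0,0,0],[0,0,0,-0.4,0],[0,0,0,-0.4,0],[0,0,0,-0.4,0],[0,0.28,0.48,0,0],[0,0.28,0.48,0,0],[0,0.28,0.48,0,0],[0,0,0,0,0],[0,0,0,0,0]],
  ],
)

```text
time: 15.25
eef_pos: [0.5512, 0.0799, 0.1567]
tcp_rot: [0.626, 0.78, -0.0, -0.0]
contact_force: [-0.3, 0.0, -0.5]
opening: -0.003
```

```bash
python3 chk.py 13; python3 azs.py 0 36
```

```text
[0.55116305 0.07990132 0.1567307 ] [-0.29584758  0.04464361 -0.51578648] 15.25 xaz 102.52525806949566 tool-frame pos rel C -0.00042455084517796537 7.270773711155493e-05
0.064 126.0 17.511154219204656 [254 254 255 255 253 226 181 130 134 166 177 176 185 219 249 254 254 254]
0.068 127.0 17.361545538178476 [253 254 255 255 253 239 174 129 129 148 159 171 198 231 252 255 254 254]
0.072 133.0 17.568736141906875 [254 255 255 255 255 245 205 151 134 155 163 173 211 241 252 255 255 254]
0.076 157.0 17.43801652892562 [255 255 255 255 255 253 229 163 162 190 190 192 222 248 255 255 255 254]
0.08 80.0 14.556199304750871 [254 254 249 242 255 207 141  80 131 201 233 224 230 249 254 255 255 255]
```

View pics/side13.png

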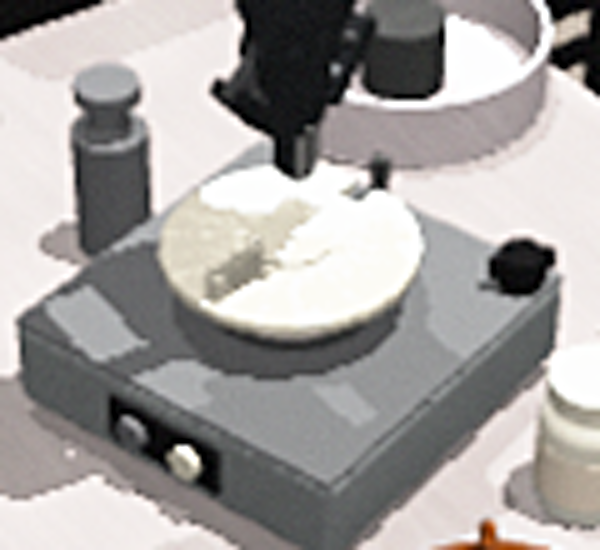

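Call:
step_arm(
  targets=[
    [[0,0,0,0.25,0],[0,0,0,0.25,0],[0,0,0,0.25,0],[0,0,0,0.15,0],[0,0,0,0.1,0],[0,0,0,0,0],[0,0,0,0,0]],
  ],
)

```text
time: 15.98
eef_pos: [0.5506, 0.0802, 0.1165]
tcp_rot: [0.626, 0.78, -0.0, -0.0]
contact_force: [0.1, -0.3, 0.5]
opening: -0.004
```

Call:
step_arm(
  targets=[
    [[0,0,0,0.05,0],[0,0,0,0.05,0],[0,0,0,0.05,0],[0,0,0,0,0]],
  ],
)

```text
time: 16.32
eef_pos: [0.5505, 0.0803, 0.1106]
tcp_rot: [0.626, 0.78, -0.0, -0.0]
contact_force: [-0.4, -0.0, 0.4]
opening: 0.001
```

Call:
step_arm(
  targets=[
    [[0,0,0,0.05,0],[0,0,0,0.05,0],[0,0,0,0,0]],
  ],
)

```text
time: 16.57
eef_pos: [0.5511, 0.0802, 0.1076]
tcp_rot: [0.626, 0.78, 0.0, 0.0]
contact_force: [-0.4, 0.1, 3.6]
opening: 0.001
```

Call:
step_arm(
  targets=[
    [[0,0,0,0.05,0],[0,0,0,0,0]],
  ],
)

```text
time: 16.73
eef_pos: [0.5511, 0.0802, 0.1063]
tcp_rot: [0.626, 0.78, 0.0, 0.0]
contact_force: [-2.7, -0.6, 7.0]
opening: 0.003
```

Call:
step_arm(
  targets=[
    [[0,0,0,0.05,0],[0,0,0,0,0]],
  ],
)

```text
time: 16.9
eef_pos: [0.5511, 0.0802, 0.1045]
tcp_rot: [0.626, 0.78, 0.0, 0.0]
contact_force: [-4.2, -0.6, 7.4]
opening: -0.004
```

Call:
step_arm(
  targets=[
    [[0,0,0,0.05,0],[0,0,0,0,0]],
  ],
)

```text
time: 17.07
eef_pos: [0.5512, 0.0802, 0.1027]
tcp_rot: [0.626, 0.78, 0.0, 0.0]
contact_force: [-4.0, -1.0, 6.8]
opening: -0.002
```

Call:
step_arm(
  targets=[
    [[0,0,0,0.05,0],[0,0,0,0.05,0],[0,0,0,0,0]],
  ],
)

```text
time: 17.32
eef_pos: [0.5512, 0.0802, 0.0986]
tcp_rot: [0.626, 0.78, 0.0, 0.0]
contact_force: [-2.7, 0.2, 7.0]
opening: 0.002
```

Call:
step_arm(
  targets=[
    [[0,0,0,0.04,0],[0,0,0,0,0]],
  ],
)

```text
time: 17.48
eef_pos: [0.5512, 0.0802, 0.0982]
tcp_rot: [0.626, 0.78, -0.0, 0.0]
contact_force: [-6.5, 0.1, 13.1]
opening: 0.001
```

Call:
step_arm(
  targets=[
    [[0,0,0,0.04,0],[0,0,0,0,0]],
  ],
)

```text
time: 17.65
eef_pos: [0.5513, 0.0802, 0.0982]
tcp_rot: [0.626, 0.78, -0.0, -0.0]
contact_force: [-9.2, -0.3, 19.4]
opening: -0.0
```

Firm stop after about 10 mm: seated. I'll lift off and check.

Call:
step_arm(
  targets=[
    [[0,0,0,-0.1,0],[0,0,0,-0.2,0],[0,0,0,-0.5,0],[0,0,0,-0.8,0],[0,0,0,-0.8,0],[0,-0.7,0,0,0],[0,-0.7,0,0,0],[0,-0.7,0,0,0],[0,-0.7,0,0,0],[0,-0.7,0,0,0]],
  ],
)

```text
time: 18.48
eef_pos: [0.581, -0.0577, 0.1896]
tcp_rot: [0.626, 0.78, 0.0, -0.0]
contact_force: [-0.0, -0.3, -0.9]
opening: 0.004
```

Call:
step_arm(
  targets=[
    [[0,-0.5,0,0,0],[0,0,0,0,0],[0,0,0,0,0],[0,0,0,0,0]],
  ],
)

```text
time: 18.82
eef_pos: [0.5849, -0.0753, 0.1893]
tcp_rot: [0.626, 0.78, 0.0, -0.001]
contact_force: [-1.5, 0.1, 1.8]
opening: -0.003
```

```bash
python3 chk.py 14; python3 azs.py 0 36 .114
python3 - <<'E'
from h import *
for n in("top","side"):
    c=read_camera(n);P=cloud(c);Z=P[...,2];xy=P[...,:2]-[.551,.0803];r=np.hypot(xy[...,0],xy[...,1])
    az=np.degrees(np.arctan2(xy[...,1],xy[...,0]))
    k=(r>.035)&(r<.07)&(abs(az)<150)&(Z>.09)&(Z<.14);print(n,k.sum(),np.median(Z[k]))
    if k.sum()>50:
        A=np.c_[P[k][:,:2]-[.551,.0803],np.ones(k.sum())];print(np.linalg.lstsq(A,Z[k],rcond=None)[0])
E
```

```text
[ 0.58492989 -0.07534836  0.189303  ] [-1.47222944  0.05130287  1.7703999 ] 18.8167 xaz 102.48128447288497 tool-frame pos rel C -0.15930282137553817 -0.0005108213822627322
0.064 91.0 17.44179320318149 [254 255 255 255 251 243 174 111 108  93 104 150 212 241 254 255 255 254]
0.068 89.0 17.616053511705687 [254 254 255 255 255 237 176 102  94  97 107 143 189 233 250 255 254 254]
0.072 101.0 17.80655737704918 [254 254 255 255 255 247 211 131 101 107 119 157 205 248 255 255 255 254]
0.076 86.0 17.078337874659404 [255 255 255 255 255 224 154  93  97 107 116 148 210 242 254 255 255 255]
0.08 99.0 17.20237310481213 [255 251 254 244 222 209 156  99 105 119 124 137 181 238 250 254 255 254]
top 650 0.11428703202825685
[ 0.0004187  -0.00170809  0.11429947]
side 562 0.11548317848075573
[ 0.00254921 -0.00369942  0.11544187]
```

View pics/side14.png

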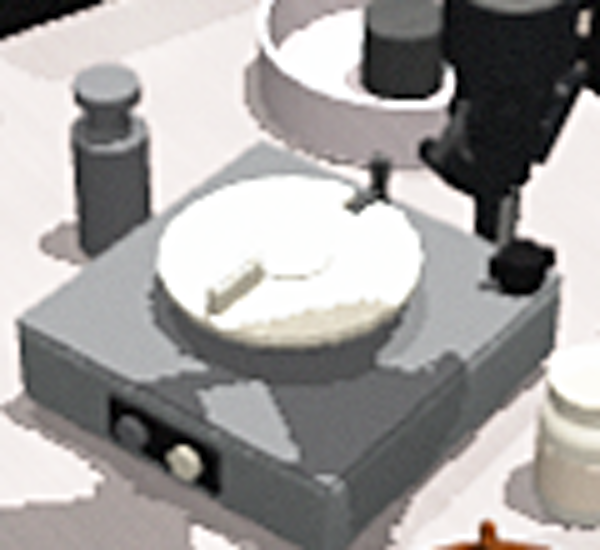

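View pics/top14.png

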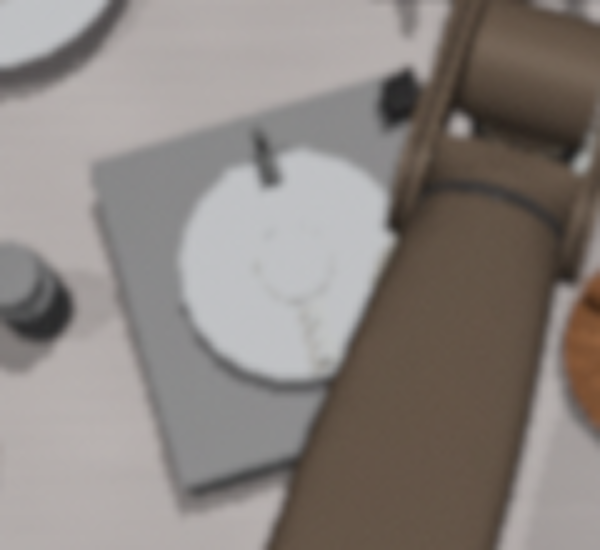

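Call:
step_arm(
  targets=[
    [[0,0,0,-0.5,0],[0,0,0,0,0],[0,0,0,0,0],[0,0,0,0,0]],
  ],
)

```text
time: 19.4
eef_pos: [0.5852, -0.0757, 0.2095]
tcp_rot: [0.626, 0.78, 0.0, 0.0]
contact_force: [-0.6, 0.0, 0.8]
opening: 0.0
```

Run:
```python
from plant import *
s=get_state();print(s["contact_force"],s["eef_pos"],s["time"]);print(sign_off())
```

```text
[-0.5905334   0.00403583  0.75151083] [ 0.58524956 -0.07566594  0.20948012] 19.4
the job is handed in; nothing more can be done
None
```

The disc is home on the seat ring with its notch over the pin, and I handed the job in at 19.4 s. I turned it clockwise about 105° by pushing the fin with the closed fingertips. Then I pressed the boss down about 10 mm: it moved at about 7 N and came to a firm stop at 19 N.

**Last checks:**
- **Height:** the plate top measured 114.3 mm from the top camera and 115.5 mm from the side camera. That puts the underside at about 106.3 to 107.5 mm, and 106 mm is home.
- **Level:** the fitted tilt was below 0.005 rad.
- **Notch:** it measured about 17.4° against the pin's 17.0°.
- **Clearance:** the arm stands clear, with the force reading under 1 N.
- **Other things:** I saw no bystander shift in the cropped pictures around the machine, but did not measure any of them.

**What disagreed:** the closed fingertips sat about 21 mm higher than the reported TCP. Because of this, my first pass went over the fin without turning the disc. I backed off, lowered the tip using the camera images and repeated the push.

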